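# Start the dusting place: fan on, air on

### The job

Get the dusting place ready for work: first switch on the dust fan by flipping the big toggle on the sloping control desk over until it snaps to its other side, away from the worker, then open the air cock fully by swinging its long lever round to its stop, in line with the pipe. Leave the small lamp switch and the butterfly branch cock as they are, and do not knock the mug, the saucers, the bowls or the swan about.

Things in the scene. Friction and masses are not known exactly. Their poses are not given: they have to be found in the camera images.
- console: Light grey metal control desk fixed to the bench, 180 deep (x), 200 wide (y); its top slopes up from 45 high at the front to 95 at the back (15.5 degrees). Origin: centre of the underside; x points from the low front (worker's and robot's side) to the high back. On mid-slope stand two toggles that swing along x: the big one (dust fan) at y +45, the small one (lamp) at y -45.
- fan_toggle (a joint): Big toggle of the dust fan. 0 = off: lever leaning down the slope to the desk's low front, 35 degrees from vertical; 0.70 rad = on: leaning up the slope, 4.6 degrees past vertical towards the high back. A spring drives it from its centre (0.35) to the nearer stop; about 4 to 5 N near the tip, along the swing, lifts it off its stop, less towards the centre. Starts off.
- fan_toggle_tip (a point): Point at the free end of the big toggle's lever, moving with it. The lever is a round black bat, 50 long from pivot to tip, 8 across at the root and 12 across over its last 18; the lowest 3 are inside a collar 20 across.
- fan_toggle_pivot (a point): The big toggle's pivot, fixed on the desk, 10 above the sloping face; the point's z axis stands square to the slope, its x points up the slope.
- lamp_toggle (a joint): Small toggle of the lamp, 0 = off, 0.70 = on, same sense; starts off and is to stay so.
- lamp_toggle_tip (a point): Free end of the small toggle's lever, 28 long from its pivot and 7 across at the tip.
- air_line: Fixed air line. Origin on the bench under the air cock's stem; y along the level pipe (21 across, centre 85 high), z up; worker on its -x side. Pipe y -130 to +200; at y +95 a filter-regulator 42 square, 144 high, its gauge reaching x -44; at y +158 a capped branch pipe with butterfly cock, to x -90; at y +215 a swan-neck tube, 247 high; suction pan 250 square, 52 high, centred at y +345.
- cock_lever (a joint): Lever of the air cock, turning level about the vertical stem. 0 = shut: across the pipe, pointing to the air line's -x (to the worker); grows counter-clockwise seen from above to 1.571 = fully open on its hard stop: lying above and along the pipe, pointing to the air line's -y. Starts between 0 and 0.2. Stiff: about 0.45 N m (6 N at the grip point); stays where it is left.
- cock_lever_grip (a point): Point on the middle of the lever's flat black plastic handle, 80 from the stem axis, 120 above the bench, moving with the lever; the point's x axis points along the lever towards the stem. The handle is 18 wide, 9 thick and runs from 32 to 108 out from the stem; its underside passes 19 above the top of the pipe.
- cock_stem (a point): Axis of the air cock, fixed on the air line, at the height of the handle's middle (120 above the bench).
- branch_cock (a joint): Butterfly handle of the capped branch cock, 0 = shut, 1.571 = open; starts shut and is to stay so.
- branch_cock_top (a point): Top of the branch cock's aluminium butterfly handle (44 by 10, 12 high), 121 above the bench.
- mug: White mug, 80 across, 85 high, handle to its +y; stands in front of the air line. Origin under its centre. Loose.
- saucers: Stack of 4 cream saucers, 116 across, 38 high; stands in front of the pipe near the air cock, low enough to pass over. Origin under its centre. Loose.
- bowls: Stack of 4 upturned cream bowls, 124 across, 88 high, behind the desk. Origin under its centre. Loose.
- swan: White china swan, about 100 long, 114 high, right of the desk. Origin under the centre of its body, neck to -x. Loose.

How it is judged:
On the way, in this order (a step that is already met when the one before it is completed fails the run):
1. the dust fan's toggle is snapped over to on (value of joint fan_toggle above 0.6 rad), for 0.2 s.
2. the air cock is fully open (value of joint cock_lever above 1.45 rad), for 0.2 s.
At the end, for the whole second after the job is handed in: The fan toggle rests on its on stop (joint above 0.60 of 0.70 rad) and the air cock's lever is within about 7 degrees of its open stop (joint above 1.45 of 1.571 rad); the lamp toggle is still off and the branch cock still shut (less than 15 degrees turned) (value of joint fan_toggle above 0.6 rad and value of joint cock_lever above 1.45 rad and value of joint lamp_toggle below 0.1 rad and value of joint branch_cock below 0.26 rad); the robot touches nothing.
It fails at once if the lamp switch is flipped (value of joint lamp_toggle above 0.35 rad).
It fails at once if the butterfly branch cock is turned more than about 15 degrees (value of joint branch_cock above 0.26 rad).
It fails at once if a piece of ceramic ware (mug, saucers, bowls or swan) is shoved more than 25 mm or tipped more than 20 degrees (distance of any of mug, saucers, bowls, swan from where it was at the start of the episode above 0.025 m or angle between any of mug, saucers, bowls, swan's own z axis and vertical above 0.35 rad).
It also fails if it takes over 48 s, if anything falls off the work surface, if the arm or the gripper's body presses on something with over 40 N, if the wrist force passes 120 N, or if a joint passes its speed limit or range.

### The arm

A 6-joint arm with a two-finger parallel gripper is mounted at the origin on the work surface. World frame = base frame: x ahead of the robot, y to its left, z up, the work surface at z = 0. Lengths are in m, angles in rad, forces in N, time in s.
With the tool pointing down it reaches from about 0.35 to 0.975 m from the base axis. Payload 4.9 kg.
Tool frame: the origin (TCP) lies midway between the tips of the shut fingers; the grasp point (between the pads) lies 19 mm behind it (ctrl.tcp_to_grasp is the distance from the TCP to the grasp point, in m); z points along the fingers, y is the line along which they close (so a half turn about z gives the same grasp; the last joint's range is limited). The gripper opens to 85 mm and grips with 20 to 120 N. Pads are 22 mm wide; open, the fingers measure 114 mm over their backs; the gripper's body (76 mm by 85 mm) begins 54 mm behind the grasp point. The pads swing forward as they close: fully open they stand 13 mm farther back than shut.
Start: joints at [-1.404, 0.053, 1.613, -0, 1.476, -0.119], TCP at [0.176, -0.6, 0.231] pointing down, gripper open.
Joint ranges: [-3.01, 3.01], [-1.01, 2.22], [0.06, 2.58], [-1.02, 4.17], [0.09, 2.62], [-3.14, 3.14]. Speed limits (rad/s): [2.57, 2.57, 3.14, 3.14, 3.14, 3.14].

### API

Orientations are given as a rotation vector (axis times angle).
In Python, from station import ctrl, get_image, camera_params gives the robot as it stands (ctrl), with the cameras as plain functions.
- The arm moves only by the tool jog_arm, called after "Call:" as name(argument=value, ...) on one line, values as JSON. Schema: {"type":"object","properties":{"offsets":{"type":"array","items":{"type":"array","items":{"type":"array","items":{"type":"number"},"minItems":7,"maxItems":7},"minItems":1,"maxItems":20},"minItems":1,"maxItems":1},"squeeze":{"type":"number"},"only":{"type":"string"},"quiet":{"type":"boolean"},"lines":{"type":"string"}},"required":["offsets"],"additionalProperties":false}. offsets is a list that holds a single list of rows (three levels of brackets), with 1 to 20 rows, each of 7 numbers: the finger opening in m, then dx, dy, dz in parts of the range, where 1.0 means 0.6 m, then a rotation vector rx, ry, rz in normalised numbers (1 is pi/2 rad); each row is the pose to reach, as a shift and turn from the pose commanded when the call began, along the tool's axes at that moment; what a row does not reach only later rows make up. A row lasts 1/12 s, in which the tool goes at most 0.0417 m and 0.125 rad, less where a joint would pass 70% of its speed; a pose out of reach is approached as far as the arm can. The fingers move at their own pace and stop on an object; squeeze is the grip in N (left out, the last holds). Time passes only in rows, so rows that do not move let the fingers close. The tool returns the time, the measured TCP pose, the force, the opening and the grip force at its end. only (a regular expression) keeps the lines of the reply that match it, lines (a string "A,B") keeps lines A to B, and quiet returns only ok. Shift and turn numbers lie between -1 and 1, and a call with a number outside is refused. Input that does not fit is refused with a message, and nothing moves.
- ctrl.get_obs(): the state, without advancing time (a new reading comes with each control period).
- get_image(name): name is "scene" or "side" or "wrist"; returns the picture (480x640x3 uint8, red, green, blue); there is no depth.
- camera_params(name): a dict with "fx", "fy", "cx", "cy" (pixels), "T" (4x4, takes a point from camera to world coordinates); the wrist camera has in their place "tool_from_camera" (4x4, takes a point from camera to tool coordinates, whose origin is the TCP and whose axes are the flange's). Camera axes: x right, y down, z forward; pixel columns grow to the right and rows downward; lengths in m; the calibration is good to about 2 mm. The wrist camera is an equidistant fisheye: a pixel r from the principal point sees the ray r / f radians off the axis. A picture is of the moment at which its call begins: read the wrist's pose just before it. camera_params takes no time and is no camera call.
- ctrl.finish_job(): hands the job in; it is judged then, once.
The state is a dict: "t": time; "q": joint angles; "dq": joint speeds; "effort": joint torques, N m; "tool_pos": TCP position; "tool_rot": TCP orientation; "contact_force": force on the tool from outside, world axes, zero at the start; "wrist_torque": the same for the moment, N m; "opening": finger opening in m; "grip_force": force on a finger pad.
Only numpy, scipy, OpenCV 4.12 (cv2) and the standard library are available. Lean on these libraries where they do the work, as an engineer would, in place of code of your own. Each camera call takes 0.05 s, during which the arm holds its last target. There are 200 camera calls.

## Working session

There is one attempt and no reset: what is moved stays moved. The work goes in short steps, Python scripts to look and compute and a tool call to move; the robot and the scene stay as the last step left them, time stands still between calls to the robot, and variables do not carry over. Pictures are saved under pics/ and viewed, at most 10 in all, crops included, and the job is handed in when it is done.

```bash
ls; mkdir -p pics; python3 - <<'E'
from station import ctrl, get_image, camera_params
import cv2,numpy as np
np.set_printoptions(precision=4,suppress=True)
for n in ["scene","side"]:
    p=camera_params(n); print(n,p)
    cv2.imwrite(f"pics/{n}0.png",get_image(n)[:,:,::-1])
print(camera_params("wrist"))
o=ctrl.get_obs(); print(o["t"],o["tool_pos"],o["tool_rot"],ctrl.tcp_to_grasp)
E
```

```text
pics
station.py
scene {'fx': 595.4551027527611, 'fy': 595.4551027527611, 'cx': 324.69720956773676, 'cy': 251.9571219900141, 'T': array([[-0.7789,  0.3422, -0.5255,  1.1454],
       [ 0.627 ,  0.4408, -0.6423,  0.7308],
       [ 0.0118, -0.8298, -0.558 ,  0.7751],
       [ 0.    ,  0.    ,  0.    ,  1.    ]])}
side {'fx': 459.05606359424036, 'fy': 459.05606359424036, 'cx': 316.37065415165125, 'cy': 242.3092007081866, 'T': array([[ 0.9902, -0.0976,  0.1001,  0.433 ],
       [-0.1396, -0.6472,  0.7495, -0.7386],
       [-0.0084, -0.7561, -0.6544,  0.6989],
       [ 0.    ,  0.    ,  0.    ,  1.    ]])}
{'fx': 371.64829954431775, 'fy': 371.64829954431775, 'cx': 317.3528262362872, 'cy': 240.46366419313003, 'tool_from_camera': array([[-0.0002, -0.955 , -0.2967,  0.0764],
       [ 1.    , -0.0002,  0.0001, -0.0006],
       [-0.0002, -0.2967,  0.955 , -0.1423],
       [ 0.    ,  0.    ,  0.    ,  1.    ]])}
0.1 [ 0.1761 -0.5991  0.2302] [-3.1077 -0.4471  0.0001] 0.0187
```

View pics/scene0.png

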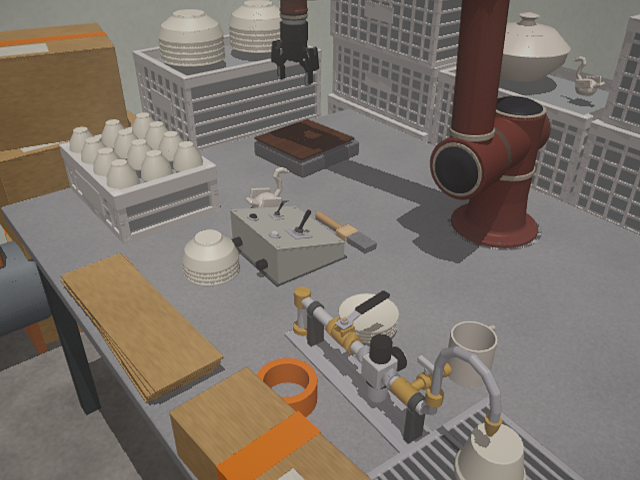

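View pics/side0.png

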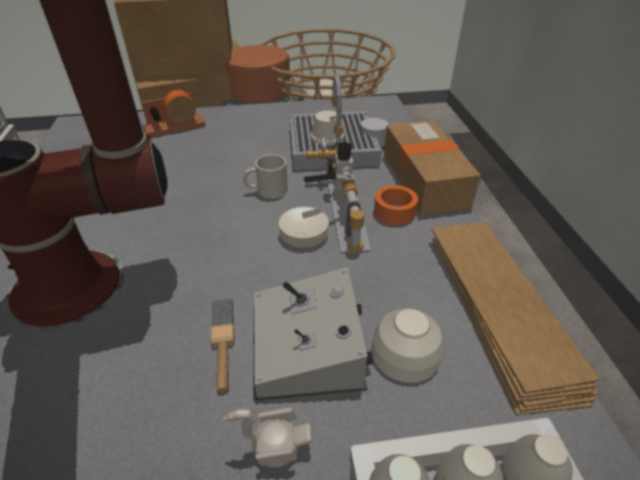

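Scene: the big toggle is at about (303,222) and the cock's black handle at about (372,302). Side: the big toggle is at about (293,293). I'll zoom in for precise pixels.

```bash
python3 - <<'E'
import cv2,numpy as np
a=cv2.imread("pics/scene0.png")[190:380,220:420]; b=cv2.imread("pics/side0.png")
r=lambda i,s:cv2.resize(i,None,fx=s,fy=s,interpolation=cv2.INTER_CUBIC)
cv2.imwrite("pics/s1.png",r(a,3))   # 600x570
c=np.hstack([r(b[140:260,260:380],3.3)[:396,:396],r(b[260:380,245:365],3.3)[:396,:396]])
cv2.imwrite("pics/d1.png",c)
E
```

```text
(no output)
```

View pics/s1.png

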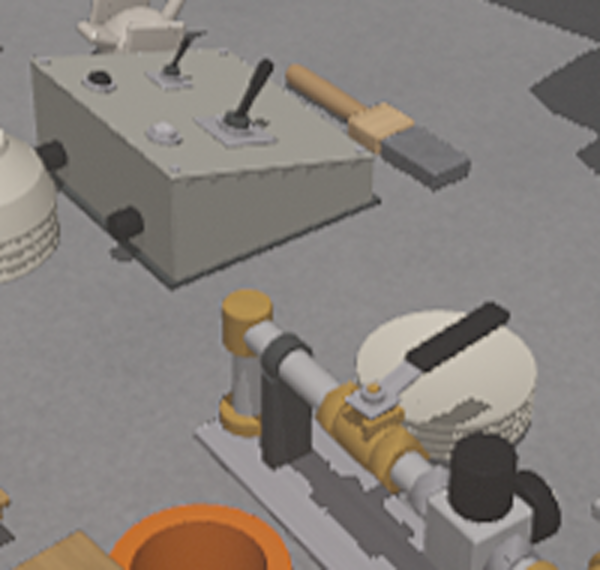

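View pics/d1.png

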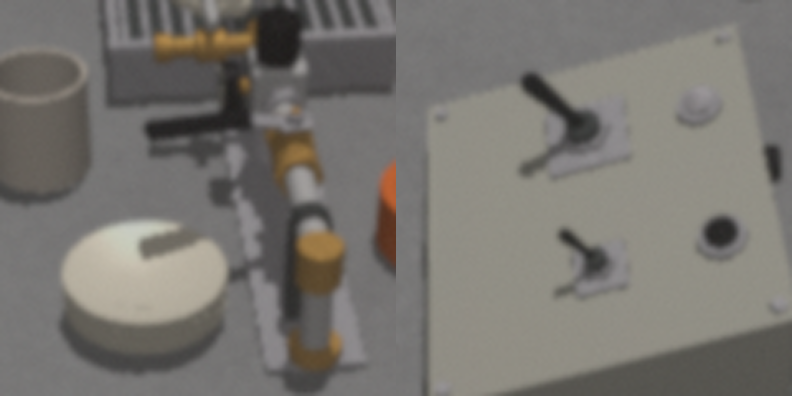

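Scene crop: big toggle tip is at (308,212), lamp tip (283,203), handle outer end (386,294), handle inner end (360,309) and stem (345,321). Side crop: big tip (286,285), lamp tip (297,332), handle outer end (305.5,179) and stem about (349,173).

```bash
cat > h.py <<'E'
from station import ctrl, get_image, camera_params
import numpy as np
np.set_printoptions(precision=4,suppress=True)
def ray(n,uv):
    p=camera_params(n);T=p["T"]
    d=T[:3,:3]@[(uv[0]-p["cx"])/p["fx"],(uv[1]-p["cy"])/p["fy"],1]
    return T[:3,3],d/np.linalg.norm(d)
def plane(n,uv,z):
    o,d=ray(n,uv); return o+d*(z-o[2])/d[2]
def tri(a,b):
    o1,d1=ray("scene",a);o2,d2=ray("side",b)
    s=np.linalg.lstsq(np.c_[d1,-d2],o2-o1,rcond=None)[0]
    p,q=o1+s[0]*d1,o2+s[1]*d2
    return (p+q)/2,np.linalg.norm(p-q)
E
python3 - <<'E'
from h import *
S=lambda x,y:(220+x/3,190+y/3)
L=lambda x,y:(260+x/3.3,140+y/3.3)
R=lambda x,y:(245+(x-396)/3.3,260+y/3.3)
for k,a,b in [("tip",S(263,68),R(530,83)),("piv",S(237,120),R(582,130)),("lamptip",S(189,42),R(565,238)),
 ("cornerF",S(372,155),R(428,105)),("cornerB",S(172,178),R(738,25)),
 ("hout",S(498,312),L(150,128)),("hin",S(416,360),L(240,120)),("stem",S(375,390),L(297,108)),("cap",S(247,300),L(320,245)),("knob",S(483,450),L(280,15))]:
    print(k,*tri(a,b))
print(plane("scene",S(498,312),.1245),plane("scene",S(416,360),.1245),plane("scene",S(375,390),.125))
print(plane("scene",S(372,155),.045),plane("scene",S(172,178),.095),plane("scene",S(33,60),.095))
E
```

```text
tip [ 0.4536 -0.1749  0.1136] 0.0016530400634619964
piv [ 0.4784 -0.1772  0.076 ] 0.002018866641098993
lamptip [ 0.4596 -0.2649  0.0964] 0.003574204938341603
cornerF [ 0.395  -0.1167  0.0439] 0.001739870654901709
cornerB [ 0.5748 -0.1238  0.0917] 0.003437036838777805
hout [0.5273 0.149  0.1202] 0.0013914359093564282
hin [0.5924 0.1509 0.1184] 0.0014715948357272954
stem [0.6324 0.1584 0.1208] 0.00280245521399142
cap [0.6226 0.0263 0.0998] 0.002200427839204479
knob [0.6371 0.2497 0.1439] 0.00212764415064927
[0.5305 0.1528 0.1245] [0.5983 0.1562 0.1245] [0.6342 0.1622 0.125 ]
[ 0.3972 -0.1154  0.045 ] [ 0.5757 -0.1194  0.095 ] [ 0.5661 -0.3165  0.095 ]
```

Careful with the scale: shifts go in shares of 0.6 m and turns go in shares of pi/2 rad. That gives: 0.354 m / 0.6 = 0.59, -0.339 m / 0.6 = -0.565, 0.326 rad / 1.5708 = 0.2075.

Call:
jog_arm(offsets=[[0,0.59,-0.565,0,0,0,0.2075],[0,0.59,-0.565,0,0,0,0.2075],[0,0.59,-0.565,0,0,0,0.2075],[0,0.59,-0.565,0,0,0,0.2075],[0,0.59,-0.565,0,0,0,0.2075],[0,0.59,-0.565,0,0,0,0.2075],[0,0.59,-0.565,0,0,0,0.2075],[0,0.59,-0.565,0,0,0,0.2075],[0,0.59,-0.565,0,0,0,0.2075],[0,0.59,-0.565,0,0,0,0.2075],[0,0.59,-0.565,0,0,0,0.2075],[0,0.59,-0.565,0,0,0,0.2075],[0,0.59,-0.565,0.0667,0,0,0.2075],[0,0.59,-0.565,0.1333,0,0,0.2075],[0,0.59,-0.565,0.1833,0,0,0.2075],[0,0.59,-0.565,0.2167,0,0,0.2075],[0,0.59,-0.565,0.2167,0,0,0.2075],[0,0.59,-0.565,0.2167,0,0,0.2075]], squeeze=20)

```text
refused: offsets: the value is too long (schema: maxItems 1). Nothing was moved.
```

Refused on format, not on reach. It needs a list holding one list of rows, three levels of brackets.

Call:
jog_arm(offsets=[[[0,0.59,-0.565,0,0,0,0.2075],[0,0.59,-0.565,0,0,0,0.2075],[0,0.59,-0.565,0,0,0,0.2075],[0,0.59,-0.565,0,0,0,0.2075],[0,0.59,-0.565,0,0,0,0.2075],[0,0.59,-0.565,0,0,0,0.2075],[0,0.59,-0.565,0,0,0,0.2075],[0,0.59,-0.565,0,0,0,0.2075],[0,0.59,-0.565,0,0,0,0.2075],[0,0.59,-0.565,0,0,0,0.2075],[0,0.59,-0.565,0,0,0,0.2075],[0,0.59,-0.565,0,0,0,0.2075],[0,0.59,-0.565,0.0667,0,0,0.2075],[0,0.59,-0.565,0.1333,0,0,0.2075],[0,0.59,-0.565,0.1833,0,0,0.2075],[0,0.59,-0.565,0.2167,0,0,0.2075],[0,0.59,-0.565,0.2167,0,0,0.2075],[0,0.59,-0.565,0.2167,0,0,0.2075]]], squeeze=20)

```text
t: 1.6
tool_pos: [0.4193, -0.174, 0.1001]
tool_rot: [-3.139, 0.063, 0.004]
contact_force: [0.2, -0.2, 0.8]
opening: -0.0
grip_force: 0.0
```

```bash
python3 - <<'E'
from h import *
import cv2
cv2.imwrite("pics/a1.png",np.hstack([cv2.resize(get_image(n)[y:y+150,x:x+150,::-1],(396,396),interpolation=2) for n,x,y in [("scene",220,130),("side",220,220)]]))
o=ctrl.get_obs();print(o["tool_rot"],o["contact_force"])
E
```

```text
[ 3.1395 -0.0633  0.0037] [ 0.2829 -0.8767  0.6932]
```

View pics/a1.png

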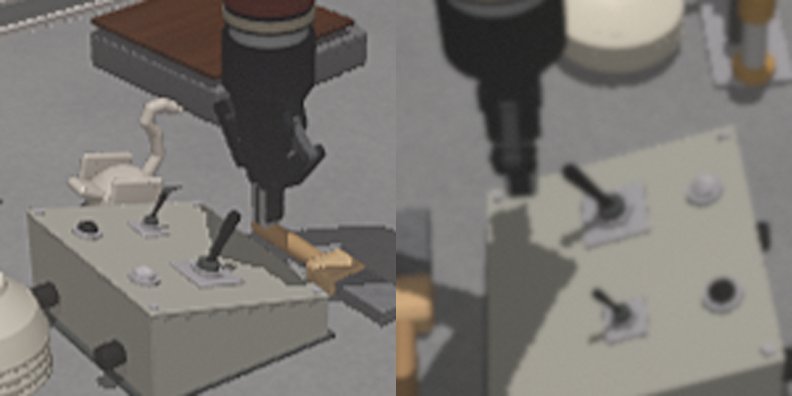

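The shut fingers stand in front of the big toggle and in line with it. Next I push up the slope and then back off.

Scaled: 0.046 m / 0.6 = 0.0767, 0.041 m / 0.6 = 0.0683.

Call:
jog_arm(offsets=[[[0,0.0167,0,0,0,0,0],[0,0.03,0,0,0,0,0],[0,0.0433,0,0,0,0,0],[0,0.0567,0,0,0,0,0],[0,0.0683,0,0,0,0,0],[0,0.0767,0,0,0,0,0],[0,0.0767,0,0,0,0,0]]])

```text
t: 2.28
tool_pos: [0.4658, -0.1769, 0.1023]
tool_rot: [3.14, -0.062, -0.007]
contact_force: [-6.5, -0.2, 5.3]
opening: 0.0003
grip_force: 3.6
```

Call:
jog_arm(offsets=[[[0,-0.0333,0,0,0,0,0],[0,-0.0667,0,0,0,0,0],[0,-0.0667,0,-0.0667,0,0,0],[0,-0.0667,0,-0.1333,0,0,0],[0,-0.0667,0,-0.2,0,0,0],[0,-0.0667,0,-0.2,0,0,0]]])

```text
t: 2.78
tool_pos: [0.4304, -0.1772, 0.2317]
tool_rot: [3.132, -0.063, 0.023]
contact_force: [0.8, -0.7, 1.5]
opening: -0.0
grip_force: 0.0
```

```bash
python3 - <<'E'
from h import *
import cv2
cv2.imwrite("pics/a2.png",np.hstack([cv2.resize(get_image(n)[y:y+150,x:x+150,::-1],(396,396),interpolation=2) for n,x,y in [("scene",220,130),("side",220,220)]]))
E
```

```text
(no output)
```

View pics/a2.png

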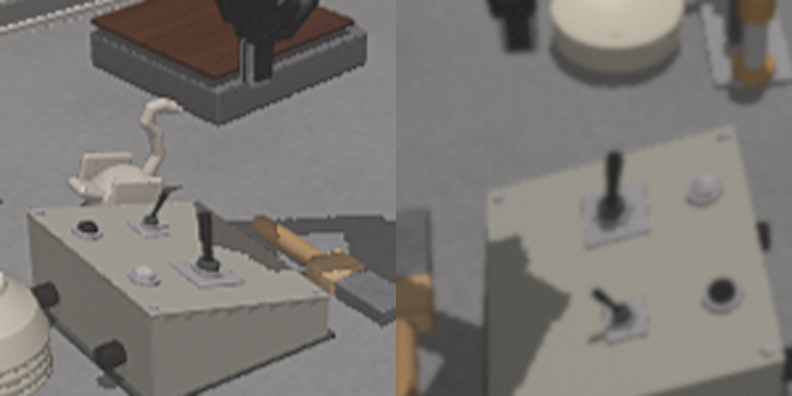

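The toggle now stands upright and slightly past vertical, so it is on, and the lamp switch is unchanged. Next I go above the trailing side of the lever.

Scaled: -0.372 m / 0.6 = -0.62, 0.111 m / 0.6 = 0.185.

Call:
jog_arm(offsets=[[[0,0.185,-0.62,0,0,0,0],[0,0.185,-0.62,0,0,0,0],[0,0.185,-0.62,0,0,0,0],[0,0.185,-0.62,0,0,0,0],[0,0.185,-0.62,0,0,0,0],[0,0.185,-0.62,0,0,0,0],[0,0.185,-0.62,0,0,0,0],[0,0.185,-0.62,0,0,0,0],[0,0.185,-0.62,0,0,0,0],[0,0.185,-0.62,0,0,0,0],[0,0.185,-0.62,0,0,0,0],[0,0.185,-0.62,0,0,0,0],[0,0.185,-0.62,0,0,0,0]]])

```text
t: 3.97
tool_pos: [0.5515, 0.1914, 0.22]
tool_rot: [3.14, -0.064, -0.003]
contact_force: [0.7, 0.2, -0.6]
opening: -0.0001
grip_force: 0.0
```

```bash
python3 - <<'E'
from h import *
import cv2
from scipy.spatial.transform import Rotation as Ro
print("mug base",plane("side",(272,196),0)); 
print("mug top",plane("side",(271,161),.085))
o=ctrl.get_obs();print(o["tool_pos"],o["tool_rot"],o["q"])
cv2.imwrite("pics/a3.png",np.hstack([cv2.resize(get_image(n)[y:y+150,x:x+150,::-1],(396,396),interpolation=2) for n,x,y in [("scene",310,230),("side",230,90)]]))
E
```

```text
mug base [0.4502 0.264  0.    ]
mug top [0.4561 0.2984 0.085 ]
[0.5515 0.1914 0.22  ] [ 3.1399 -0.0644 -0.0033] [ 0.2068 -0.036   1.721  -0.0005  1.4589  1.8187]
```

View pics/a3.png

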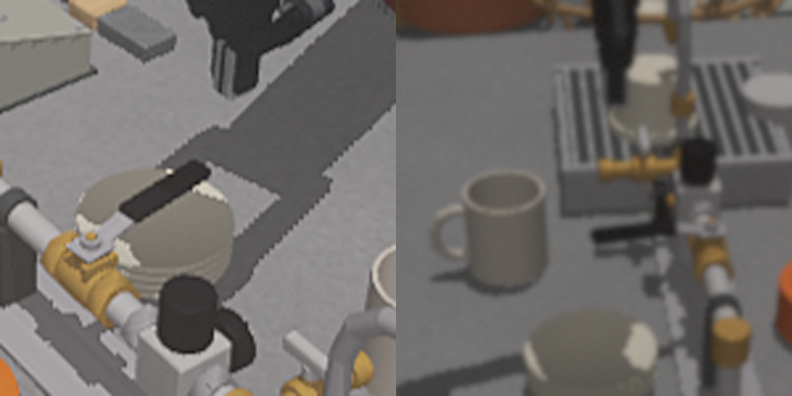

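The view is clear: the mug is about 10 cm away and the fingers are beside the trailing side of the handle. Next I descend and work out the arc offsets.

Scaled: 0.115 m / 0.6 = 0.1917, 0.08 m / 0.6 = 0.1333.

Call:
jog_arm(offsets=[[[0,0,0,0.0667,0,0,0],[0,0,0,0.1333,0,0,0],[0,0,0,0.1917,0,0,0],[0,0,0,0.1917,0,0,0],[0,0,0,0.1917,0,0,0]]])

```text
t: 4.48
tool_pos: [0.5504, 0.191, 0.1044]
tool_rot: [3.14, -0.066, -0.008]
contact_force: [-0.5, 0.8, 1.2]
opening: -0.0
grip_force: 0.0
```

```bash
python3 - <<'E'
from h import *
from scipy.spatial.transform import Rotation as Ro
o=ctrl.get_obs();R=Ro.from_rotvec(o["tool_rot"]).as_matrix();p=o["tool_pos"]
stem=np.array([.633,.159]);psi=-.065
for t in [.15,.3,.45,.6,.75,.9,1.05,1.2,1.35,1.45,1.571]:
    a=np.pi+psi+t;u=np.array([np.cos(a),np.sin(a)]);n=np.array([-u[1],u[0]])
    c=stem+.08*u-n*(.009+.011*abs(n[0])+.015*abs(n[1]))
    print(t,R.T@np.r_[c-p[:2],0],c)
E
```

```text
0.15 [0.0014 0.014  0.    ] [0.5512 0.177 ]
0.3 [-0.0002  0.0252  0.    ] [0.5491 0.1658]
0.45 [-0.0001  0.037   0.    ] [0.5487 0.154 ]
0.6 [0.0018 0.0491 0.0001] [0.5502 0.1419]
0.75 [0.0058 0.0611 0.0001] [0.5536 0.1297]
0.9 [0.0118 0.0726 0.    ] [0.5591 0.118 ]
1.05 [0.0198 0.0833 0.    ] [0.5667 0.107 ]
1.2 [ 0.0298  0.0927 -0.    ] [0.5763 0.0972]
1.35 [ 0.0415  0.1004 -0.0001] [0.5876 0.0889]
1.45 [ 0.0501  0.1045 -0.0001] [0.596  0.0845]
1.571 [ 0.0611  0.108  -0.0002] [0.6069 0.0805]
```

Scaled: 0.106 m / 0.6 = 0.1767, 0.104 m / 0.6 = 0.1733.

Call:
jog_arm(offsets=[[[0,0.0017,0.0233,0,0,0,0],[0,0,0.0417,0,0,0,0],[0,0,0.0617,0,0,0,0],[0,0.0033,0.0817,0,0,0,0],[0,0.01,0.1017,0,0,0,0],[0,0.02,0.1217,0,0,0,0],[0,0.0333,0.1383,0,0,0,0],[0,0.05,0.155,0,0,0,0],[0,0.0683,0.1667,0,0,0,0],[0,0.0833,0.1733,0,0,0,0],[0,0.0917,0.1767,0,0,0,0],[0,0.0917,0.1767,0,0,0,0]]])

```text
t: 5.48
tool_pos: [0.6036, 0.0835, 0.1086]
tool_rot: [-3.14, 0.065, -0.002]
contact_force: [-2.0, 1.6, -0.3]
opening: -0.0
grip_force: 1.0
```

```bash
python3 - <<'E'
from h import *
import cv2
cv2.imwrite("pics/a4.png",np.hstack([cv2.resize(get_image(n)[y:y+150,x:x+150,::-1],(396,396),interpolation=2) for n,x,y in [("scene",270,230),("side",260,130)]]))
E
```

```text
(no output)
```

View pics/a4.png

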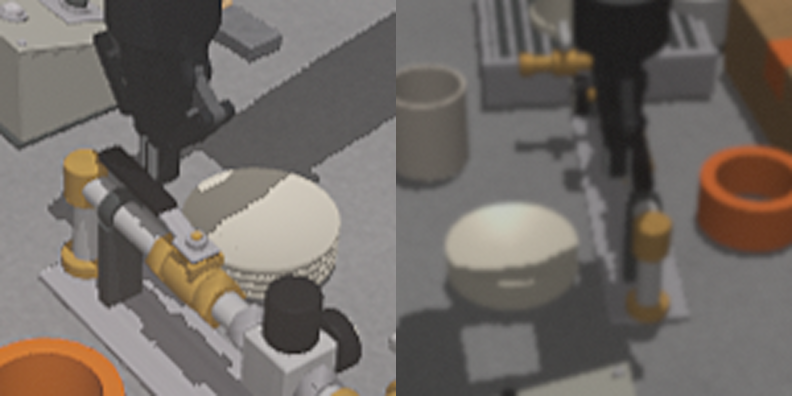

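The lever is almost over the pipe. I press on in small steps until I feel the stop.

Scaled: 0.006 m / 0.6 = 0.01, 0.005 m / 0.6 = 0.0083.

Call:
jog_arm(offsets=[[[0,0.005,0,0.005,0,0,0],[0,0.0083,0,0.005,0,0,0],[0,0.01,0,0.005,0,0,0],[0,0.01,0,0.005,0,0,0]]])

```text
t: 5.92
tool_pos: [0.6072, 0.0832, 0.1046]
tool_rot: [3.139, -0.063, -0.007]
contact_force: [-10.6, -0.7, 7.2]
opening: 0.0002
grip_force: 5.3
```

Call:
jog_arm(offsets=[[[0,0.0033,0,0,0,0,0],[0,0.0067,0,0,0,0,0],[0,0.0067,0,0,0,0,0],[0,0.0067,0,0,0,0,0]]])

```text
t: 6.25
tool_pos: [0.6073, 0.0831, 0.1045]
tool_rot: [3.139, -0.062, -0.023]
contact_force: [-25.6, -1.2, 16.4]
opening: 0.0005
grip_force: 12.7
```

The force rose with no further movement, so the lever is on its stop. I back off, lift and check.

Scaled: -0.2 m / 0.6 = -0.3333, -0.16 m / 0.6 = -0.2667.

Call:
jog_arm(offsets=[[[0,-0.0333,0,0,0,0,0],[0,-0.0667,0,0,0,0,0],[0,-0.0833,0,-0.0667,0,0,0],[0,-0.1333,0,-0.1333,0,0,0],[0,-0.2,0,-0.1667,0,0,0],[0,-0.2667,0,-0.2,0,0,0],[0,-0.3333,0,-0.2,0,0,0],[0,-0.3333,0,-0.2,0,0,0],[0,-0.3333,0,-0.2,0,0,0],[0,-0.3333,0,-0.2,0,0,0]]])

```text
t: 7.08
tool_pos: [0.4136, 0.0916, 0.2247]
tool_rot: [3.14, -0.063, 0.008]
contact_force: [0.8, -0.7, 0.4]
opening: 0.0002
grip_force: 0.0
```

```bash
python3 - <<'E'
from h import *
import cv2
cv2.imwrite("pics/a5.png",np.hstack([cv2.resize(get_image(n)[y:y+200,x:x+200,::-1],(396,396),interpolation=2) for n,x,y in [("scene",230,190),("side",230,140)]]))
print(ctrl.get_obs()["contact_force"])
E
```

```text
[ 0.1812  0.4296 -0.3885]
```

View pics/a5.png

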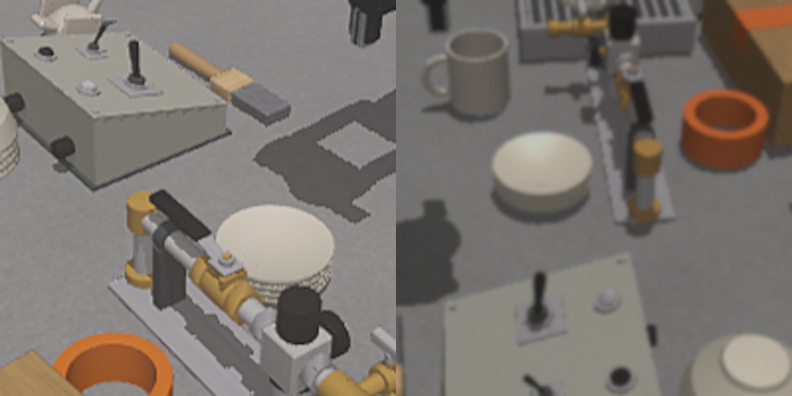

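The handle lies parallel above the pipe, the fan toggle is on, the lamp switch is still off and the ware hasn't moved. The robot is clear of everything.

```bash
python3 -c "
from station import ctrl, get_image, camera_params
print(ctrl.finish_job())"
```

```text
the job is handed in; nothing more can be done
None
```

I switched the fan toggle on, swung the air cock lever to its open stop and handed the job in at about 7 s; the pictures showed no other switch, cock or ware disturbed, and the judge's result was not shown.

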